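# Shut and lock the access cover of a relay interface box

## Task

The hinged access cover of the grey relay interface box stands ajar. With the fingertips, first push the cover down fully shut, then set the fingertips in the slot of the black quarter-turn fastener on it and turn it clockwise (seen from above) to its stop, so that the cover is locked. Only push and turn: do not lift the cover, do not turn the fastener before the cover is shut, and leave the mug, the relay module and the terminal strip where they stand.

Things in the scene. Friction and masses are not known exactly. Their poses are not given: they have to be found in the camera images.
- case: Fixed grey sheet-metal box, 280 mm front to back (x), 260 mm wide (y), 60 mm high at the cover and 66 mm at the socket deck behind it (sockets 5 mm prouder). Origin on the bench, 110 mm behind the front wall's outer face and midway across the width; its x axis points from the front (fastener side, towards the robot) to the hinge side, z up. The cover's hinge line runs along the case's y axis at x = +110 mm, z = 60 mm; the socket deck spans x = 114 to 170 mm.
- cover (a joint): Hinge of the plain aluminium cover (220 mm front to back, 256 mm wide, 5 mm thick, its underside on the hinge line), in rad: 0 = fully shut (its top then 65 mm above the bench), growing as the front edge swings up; it starts 0.2 to 0.5 rad open. A stiff hinge: it stays where it is left; about 2 to 5 N straight down near the front edge shuts it, against a hard stop at 0. Shut means below 0.02 rad.
- press_left (a point): Point on the cover's top face where it can be pushed, 25 mm behind its front edge, 90 mm to the left (case +y) of the middle, clear of the fastener. It moves with the cover; its z axis is the cover's outward normal.
- press_right (a point): The same on the right (case -y) side.
- rotor (a joint): Turn of the fastener in rad, growing clockwise seen from above: 0 = open (slot parallel to the hinge line), stop at 1.571 = locked (slot pointing front to back at the short dark mark on the cover's front edge). It starts at 0 to 0.3. Stiff: needs about 0.12 N m (some 4 N at 28 mm from the axis) and stays where left. A cam tongue beneath it passes under a lip of the case as it turns and holds the cover down. Locked means above 1.4 rad.
- slot (a point): Centre of the slot's floor, on the fastener's axis, at the case's x = -40 mm, y = 0, and 69 mm above the bench when the cover is shut. The fastener is a black disc 92 mm across and 18 mm high on the cover; a straight slot 32 mm wide and 14 mm deep, open at both ends, with a bright steel floor, runs right across its middle. The point's y axis runs along the slot and turns with it; z is the axis of turning, out of the cover.
- mug: White mug, 80 mm across, 90 mm high, standing beside the box; origin under its centre. To be left alone.
- module: Grey boxed relay module, 70 x 45 x 78 mm, standing beside the box; origin under its centre. To be left alone.
- terminal: Black terminal strip, 30 x 80 x 24 mm, lying beside the box; origin under its centre. To be left alone.

How it is judged:
On the way, in this order (a step that is already met when the one before it is completed fails the run):
1. the cover is pushed fully shut while the fastener is still open (value of joint cover below 0.02 rad and value of joint rotor below 0.7 rad), for 0.2 s.
2. the fastener is turned clockwise to its stop with the cover shut (value of joint cover below 0.02 rad and value of joint rotor above 1.4 rad), for 0.2 s.
At the end, for the whole second after the job is handed in: The cover is shut (within 0.02 rad, about 4 mm at its front edge), the fastener stands at rest turned past 1.4 rad (within 10 degrees of its stop), and the mug, module and terminal strip are within 30 mm of where they stood (all of step 2 and velocity of joint rotor between -0.05 and 0.05 rad/s and distance of each of mug, module, terminal from where it was at the start of the episode below 0.03 m); the robot touches nothing.
It fails at once if the cover is lifted further open (value of joint cover above 0.65 rad).
It fails at once if the fastener is turned while the cover is not shut (value of joint cover above 0.06 rad and value of joint rotor above 0.8 rad).
It fails at once if the mug is moved or lifted (distance of mug from where it was at the start of the episode above 0.03 m).
It fails at once if the relay module is moved or lifted (distance of module from where it was at the start of the episode above 0.03 m).
It fails at once if the terminal strip is moved or lifted (distance of terminal from where it was at the start of the episode above 0.03 m).
It also fails if it takes over 48 s, if anything falls off the work surface, if the arm or the gripper's body presses on something with over 40 N, if the wrist force passes 120 N, or if a joint passes its speed limit or range.

## Robot

A 6-joint arm with a two-finger parallel gripper is mounted at the origin on the work surface. World frame = base frame: x ahead of the robot, y to its left, z up, the work surface at z = 0. Lengths are in m, angles in rad, forces in N, time in s.
With the tool pointing down it reaches from about 0.275 to 1 m from the base axis. Payload 8.4 kg.
Tool frame: the origin (TCP) lies at the very end of the fingers, on their centre line; the grasp point (between the pads) lies 19 mm behind it; z points along the fingers, y is the direction in which the jaws open and shut (so a half turn about z gives the same grasp; the last joint's range is limited). The gripper opens to 85 mm and grips with 20 to 120 N. Pads are 22 mm wide; open, the fingers measure 114 mm over their backs; the gripper's body (76 mm by 85 mm) begins 54 mm behind the grasp point. The pads swing forward as they close: fully open they stand 13 mm farther back than shut.
Start: joints at [1.105, 0.353, 1.633, -0, 1.155, -0.002], TCP at [0.28, 0.559, 0.231] pointing down, gripper open.
Joint ranges: [-2.63, 2.63], [-0.92, 2.1], [0.06, 2.66], [-1.3, 4.44], [0, 2.69], [-3.02, 3.02]. Speed limits (rad/s): [2.22, 2.22, 2.79, 3.14, 3.14, 3.14].

## Interface

Orientations are given as a unit quaternion [x, y, z, w].
In Python, from workcell import arm gives the robot as it stands.
- The arm moves only by the tool move_arm, never from a script. Its argument "targets" is a list of rows, each a list of 2 entries, a list of its own where there are three numbers: the shift along the tool's x, y, z in cm, then the turn, a rotation vector about the tool's x, y, z in rad. A call has 1 to 8 rows; each row is the pose to reach, as a shift and turn from the pose commanded when the call began, along the tool's axes at that moment; what a row does not reach only later rows make up. A row lasts 1/10 s, in which the tool goes at most 50 mm and 8.59 degrees, less where a joint would pass 70% of its speed; a pose out of reach is approached as far as the arm can. A call with a gripper value outside its range is refused whole. "claw" is the closure, from 0 (fully open) to 1 (shut), set as the call begins (left out, the last holds). The fingers move at their own pace and stop on an object; "newtons" is the grip in N (left out, the last holds). Time passes only in rows, so rows that repeat a pose let the fingers close. It gives the time, the measured TCP pose, the force and the opening at its end, in the units of the state.
- arm.read_state(): the state, without advancing time (a new reading comes with each control period).
- arm.capture(name): name is "scene" or "top" or "wrist"; returns a dict with "image" (420x560x3 uint8, red, green, blue), "fx", "fy", "cx", "cy" (pixels), "origin" and "rotation" of the camera in the world. Camera axes: x right, y up, looking along -z (the intrinsics and any distortion apply to the point x, -y, -z); pixel columns grow to the right and rows downward; lengths in m; the calibration is good to about 2 mm. A picture is of the moment at which its call begins. There is no depth.
- arm.close_job(): hands the job in, once; it reports no verdict.
The state is a dict: "time_s": time; "qpos": joint angles; "qd": joint speeds; "joint_torque": joint torques, N m; "ee_pos": TCP position; "ee_rot": TCP orientation; "contact_force": force on the tool from outside, world axes, zero at the start; "wrist_torque": the same for the moment, N m; "grip_width": finger opening in m.
Only numpy, scipy, OpenCV 4.12 (cv2) and the standard library are available. Lean on these libraries where they do the work, as an engineer would, in place of code of your own. Each camera call takes 0.05 s, during which the arm holds its last target.

## Working session

There is one attempt and no reset: what is moved stays moved. The work goes in short steps, Python scripts to look and compute and a tool call to move; the robot and the scene stay as the last step left them, time stands still between calls to the robot, and variables do not carry over. Pictures are saved under pics/ and viewed, and the job is handed in when it is done.

Besides the shell and the picture viewer there is one more tool, called after "Emit:" in YAML: its name, and indented under it one key for each argument. move_arm: Moves the arm, as the interface text tells. Its arguments: {"type":"object","properties":{"targets":{"type":"array","items":{"type":"array"}},"claw":{"type":"number"},"newtons":{"type":"number"}},"required":["targets"]}

```bash
mkdir -p pics; ls; python3 - <<'E'
from workcell import arm
import cv2
s=arm.read_state();print(s['time_s'],s['ee_pos'],s['ee_rot'],s['grip_width'])
for n in("scene","top","wrist"):
    c=arm.capture(n);cv2.imwrite(f"pics/{n}0.png",c["image"][:,:,::-1]);print(n,{k:v for k,v in c.items() if k!="image"})
E
```

```text
pics
0.0 [0.27939791 0.55854902 0.23056285] [ 2.29833101e-01  9.73229814e-01 -6.70622828e-04 -1.58264703e-04] 0.08568488378191677
scene {'fx': 410.309502295847, 'fy': 410.309502295847, 'cx': 281.29775100002735, 'cy': 207.9089969502989, 'origin': array([1.07143901, 0.43137965, 0.60052136]), 'rotation': array([0.17057674, 0.36845395, 0.82538681, 0.39227781])}
top {'fx': 385.238790023593, 'fy': 385.238790023593, 'cx': 280.1235396520133, 'cy': 212.0090224532614, 'origin': array([0.52779502, 0.06325227, 0.75886953]), 'rotation': array([ 0.03112104, -0.06900465, -0.69664559,  0.71341065])}
wrist {'fx': 307.12468469607626, 'fy': 307.12468469607626, 'cx': 279.17652270091776, 'cy': 207.18562146379787, 'origin': array([0.20881092, 0.59488671, 0.3724742 ]), 'rotation': array([-0.13412546, -0.08182271,  0.51921366,  0.84007891])}
```

View pics/scene0.png

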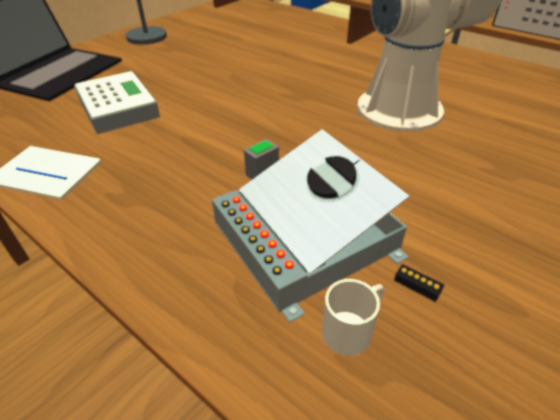

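View pics/top0.png

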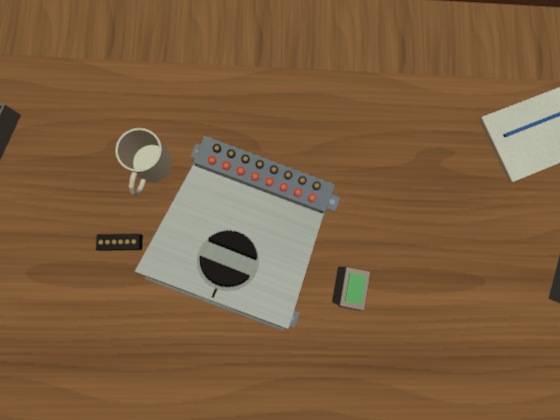

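View pics/wrist0.png

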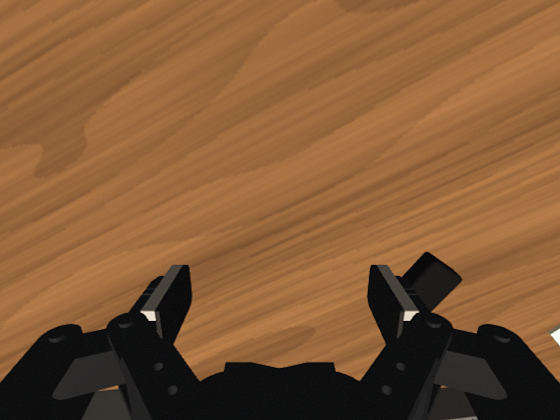

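The top view (image up = +x, left = +y) shows the cover with its front-left corner near (139,270), its front-right near (288,322) and the black disc at (228,259). In the scene view the front edge runs (322,130)–(408,195) and the hinge side (240,188)–(308,270). I'll extract the quads and triangulate them.

```bash
cat > h.py <<'E'
from workcell import arm
import cv2, numpy as np
from scipy.spatial.transform import Rotation as R
def ray(c,p):
    d=np.array([(p[0]-c['cx'])/c['fx'],-(p[1]-c['cy'])/c['fy'],-1.]);return np.array(c['origin']),R.from_quat(c['rotation']).apply(d)
def plane(c,p,z):
    o,d=ray(c,p);return o+d*(z-o[2])/d[2]
def tri(c1,p1,c2,p2):
    o1,d1=ray(c1,p1);o2,d2=ray(c2,p2)
    A=np.stack([d1,-d2],1);t=np.linalg.lstsq(A,o2-o1,rcond=None)[0]
    a=o1+d1*t[0];b=o2+d2*t[1];return (a+b)/2,np.linalg.norm(a-b)
def proj(c,P):
    v=R.from_quat(c['rotation']).inv().apply(np.array(P)-c['origin']);return np.array([c['cx']-c['fx']*v[0]/v[2],c['cy']+c['fy']*v[1]/v[2]])
E
python3 - <<'E'
from h import *
for n,seed in(("top",(180,220)),("scene",(290,170))):
    c=arm.capture(n);im=c['image'];hsv=cv2.cvtColor(im,cv2.COLOR_RGB2HSV)
    print(n,hsv[seed[1],seed[0]])
    m=((hsv[...,1]<45)&(hsv[...,2]>130)).astype(np.uint8)*255
    k,l,st,ce=cv2.connectedComponentsWithStats(m)
    m=(l==l[seed[1],seed[0]]).astype(np.uint8)*255
    cn=max(cv2.findContours(m,0,1)[0],key=cv2.contourArea)
    h=cv2.convexHull(cn);print(cv2.contourArea(cn))
    for e in(3,5,8,12):
        q=cv2.approxPolyDP(h,e,True)[:,0];print(e,q.tolist())
    v=im[:,:,::-1].copy();cv2.drawContours(v,[cn],-1,(0,0,255),1)
    x0,y0=(100,110) if n=="top" else (190,110)
    cv2.imwrite(f"pics/{n}1.png",cv2.resize(v[y0:y0+220,x0:x0+260],None,fx=2.7,fy=2.7,interpolation=cv2.INTER_NEAREST))
E
```

```text
top [ 38  18 168]
18000.5
3 [[192, 165], [323, 214], [294, 317], [287, 328], [135, 270]]
5 [[192, 165], [323, 214], [287, 328], [135, 270]]
8 [[192, 165], [323, 214], [287, 328], [135, 270]]
12 [[192, 165], [323, 214], [287, 328], [135, 270]]
scene [ 57  11 238]
16381.0
3 [[322, 130], [407, 195], [405, 226], [279, 288], [213, 199]]
5 [[322, 130], [407, 195], [405, 226], [279, 288], [213, 199]]
8 [[322, 130], [407, 195], [405, 226], [279, 288], [213, 199]]
12 [[322, 130], [407, 195], [405, 226], [279, 288], [213, 199]]
```

View pics/top1.png

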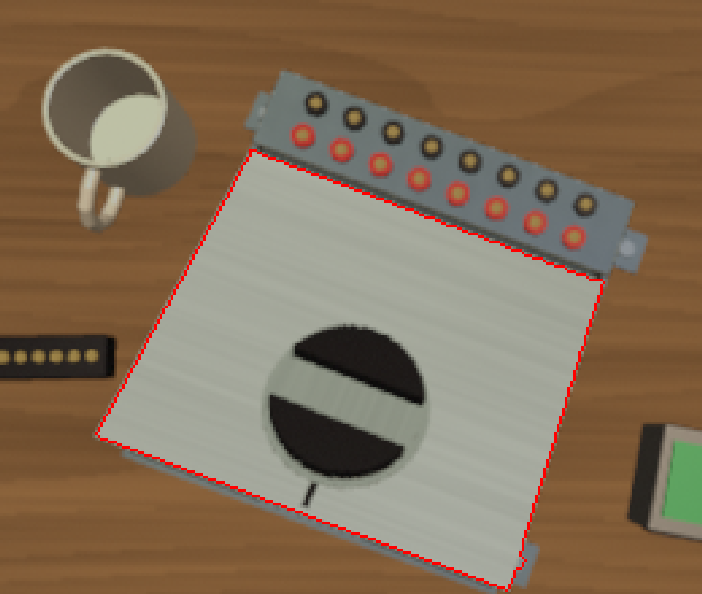

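View pics/scene1.png

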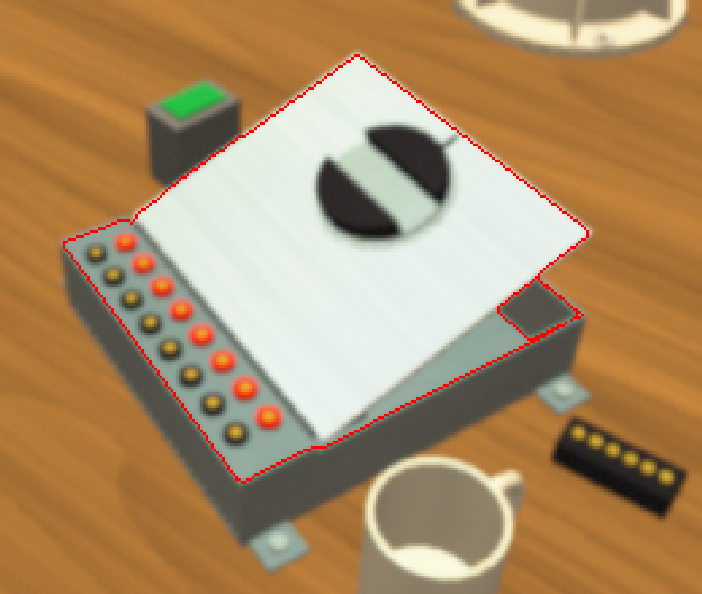

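```bash
cat > m.py <<'E'
from h import *
t=arm.capture("top");s=arm.capture("scene")
pts={'HL':((193,165.5),(308.5,272.5)),'HR':((323.5,214.3),(239.5,191)),'FR':((289,328.5),(322.2,130.2)),'FL':((135.5,271.5),(407.8,196.3)),
'deckBL':((100+283/2.7,110+71/2.7),(190+242/2.7,110+483/2.7)),'deckBR':((100+634/2.7,110+203/2.7),(190+64/2.7,110+243/2.7))}
P={}
for k,(a,b) in pts.items():
    P[k],e=tri(t,a,s,b);print(k,P[k].round(4),round(e*1e3,1),'mm')
print('sizes',np.linalg.norm(P['HL']-P['HR']),np.linalg.norm(P['FL']-P['FR']),np.linalg.norm(P['HL']-P['FL']),np.linalg.norm(P['HR']-P['FR']))
hl=plane(t,pts['HL'][0],.065);hr=plane(t,pts['HR'][0],.065);bl=plane(t,pts['deckBL'][0],.066);br=plane(t,pts['deckBR'][0],.066)
print('plane',hl,hr,bl,br)
for a,b in((hl,hr),(bl,br),(P['FL'],P['FR']),(P['HL'],P['HR'])):
    v=a-b;print('len',np.linalg.norm(v[:2]),'yaw(y axis)',np.arctan2(-v[0],v[1]))
F=(P['FL']+P['FR'])/2;H=(P['HL']+P['HR'])/2
print('angle',np.arcsin((F[2]-H[2])/.22))
for a,b,d in((hl,hr,.110),(bl,br,.170)):
    v=a-b;y=np.arctan2(-v[0],v[1]);m=(a+b)/2;print('origin',(m-d*np.array([np.cos(y),np.sin(y),0]))[:2])
E
python3 m.py
```

```text
HL [0.7095 0.1883 0.0635] 0.7 mm
HR [ 0.6253 -0.0527  0.0597] 2.3 mm
FR [0.4324 0.0141 0.1374] 2.2 mm
FL [0.5167 0.2553 0.1377] 0.1 mm
deckBL [0.7655 0.1707 0.0624] 1.9 mm
deckBR [ 0.68   -0.0728  0.0613] 3.8 mm
sizes 0.2552392781045857 0.2555441304769916 0.2171697965526208 0.21841438359418375
plane [0.70888139 0.18829914 0.065     ] [ 0.62530583 -0.05270574  0.065     ] [0.76484911 0.16935698 0.066     ] [ 0.680185   -0.07344236  0.066     ]
len 0.25508475063044567 yaw(y axis) -0.33380295414366995
len 0.25713719319273565 yaw(y axis) -0.3355161702922736
len 0.25554400340399375 yaw(y axis) -0.335993709389651
len 0.2552112339168457 yaw(y axis) -0.3359382053892766
angle 0.3524993389309984
origin [0.56316526 0.10383693]
origin [0.56199617 0.10393093]
```

Everything is consistent: sides measure 255 and 217–218 mm, the yaw readings agree at −0.335, the cover is about 0.35 rad open and the slot is roughly parallel to the hinge line. Next I work out the move to press_left.

```bash
cat > g.py <<'E'
import sys
from h import *
O=np.array([.5625,.104]);Y=-.335
ex=np.array([np.cos(Y),np.sin(Y)]);ey=np.array([-ex[1],ex[0]])
def go(cx,cy,z,turn=0):
    # case coords, tool y at (case y) rotated clockwise by turn, tool down
    s=arm.read_state();p=np.r_[O+cx*ex+cy*ey,z]
    a=Y+np.pi/2-turn;y=np.array([np.cos(a),np.sin(a),0]);zz=np.array([0,0,-1.]);x=np.cross(y,zz)
    T=R.from_matrix(np.stack([x,y,zz],1));C=R.from_quat(s['ee_rot'])
    print('t',s['time_s'],'world',p.round(4),'shift cm',(C.inv().apply(p-s['ee_pos'])*100).round(2),'rot',(C.inv()*T).as_rotvec().round(3),'F',s['contact_force'].round(1),'w',s['grip_width'],'q',np.round(s['qpos'],2))
if __name__=='__main__':go(*map(float,sys.argv[1:]))
E
python3 g.py -.082 .09 .18
```

```text
t 0.35 world [0.5146 0.216  0.18  ] shift cm [-36.37 -20.15   5.12] rot [-0.    -0.    -0.129] F [-0.1 -0.3  0.5] w 0.0854429392890471 q [ 1.1   0.35  1.63  0.    1.16 -0.  ]
```

Emit:
move_arm:
  targets:
    - [[-36.4,-20.1,0],[0,0,-0.13]]
    - [[-36.4,-20.1,0],[0,0,-0.13]]
    - [[-36.4,-20.1,0],[0,0,-0.13]]
    - [[-36.4,-20.1,0],[0,0,-0.13]]
    - [[-36.4,-20.1,0],[0,0,-0.13]]
    - [[-36.4,-20.1,0],[0,0,-0.13]]
    - [[-36.4,-20.1,0],[0,0,-0.13]]
    - [[-36.4,-20.1,0],[0,0,-0.13]]
  claw: 1
  newtons: 40

```text
time_s: 1.15
ee_pos: [0.5072, 0.2276, 0.2315]
ee_rot: [0.166, 0.986, 0.0, 0.0]
contact_force: [0.1, 1.1, 0.4]
grip_width: 0.0002
```

```bash
python3 g.py -.082 .09 .15
```

```text
t 1.15 world [0.5146 0.216  0.15  ] shift cm [-1.08 -0.86  8.15] rot [0.    0.    0.001] F [0.1 1.1 0.4] w 0.00023538073212941977 q [ 0.42  0.25  1.78  0.    1.11 -0.82]
```

Emit:
move_arm:
  targets:
    - [[-1.1,-0.9,3],[0,0,0]]
    - [[-1.1,-0.9,6],[0,0,0]]
    - [[-1.1,-0.9,8],[0,0,0]]
    - [[-1.1,-0.9,8],[0,0,0]]

```text
time_s: 1.55
ee_pos: [0.512, 0.2162, 0.1487]
ee_rot: [0.166, 0.986, -0.001, -0.002]
contact_force: [-0.9, -0.4, 1.9]
grip_width: -0.0001
```

```bash
python3 g.py -.082 .09 .064
```

```text
t 1.55 world [0.5146 0.216  0.064 ] shift cm [-0.29  0.09  8.47] rot [-0.003 -0.004  0.001] F [-0.9 -0.4  1.9] w -6.159011180246502e-05 q [ 0.4   0.34  1.85 -0.    0.95 -0.84]
```

Now I push straight down, slowly.

Emit:
move_arm:
  targets:
    - [[0,0,1],[0,0,0]]
    - [[0,0,2],[0,0,0]]
    - [[0,0,3],[0,0,0]]
    - [[0,0,4],[0,0,0]]
    - [[0,0,5],[0,0,0]]
    - [[0,0,6],[0,0,0]]
    - [[0,0,6.7],[0,0,0]]
    - [[0,0,7.3],[0,0,0]]

```text
time_s: 2.35
ee_pos: [0.5134, 0.2172, 0.0774]
ee_rot: [0.166, 0.986, -0.0, -0.0]
contact_force: [-1.3, 0.5, 3.2]
grip_width: 0.0002
```

```bash
python3 g.py -.082 .09 .064
```

```text
t 2.35 world [0.5146 0.216  0.064 ] shift cm [-0.16 -0.07  1.34] rot [-0.001 -0.001  0.001] F [-1.3  0.5  3.2] w 0.00019972431523614486 q [ 0.4   0.44  1.9  -0.    0.8  -0.84]
```

Emit:
move_arm:
  targets:
    - [[0,0,0.5],[0,0,0]]
    - [[0,0,0.9],[0,0,0]]
    - [[0,0,1.2],[0,0,0]]
    - [[0,0,1.3],[0,0,0]]
    - [[0,0,1.3],[0,0,0]]

```text
time_s: 2.85
ee_pos: [0.5139, 0.2173, 0.0653]
ee_rot: [0.166, 0.986, 0.0, 0.0]
contact_force: [0.3, 0.4, 1.1]
grip_width: -0.0
```

Emit:
move_arm:
  targets:
    - [[0,0,0.1],[0,0,0]]
    - [[0,0,0.2],[0,0,0]]
    - [[0,0,0.3],[0,0,0]]
    - [[0,0,0.3],[0,0,0]]
    - [[0,0,0.3],[0,0,0]]
    - [[0,0,0.3],[0,0,0]]

```text
time_s: 3.45
ee_pos: [0.5142, 0.2174, 0.0648]
ee_rot: [0.166, 0.986, 0.0, 0.001]
contact_force: [-8.1, -2.7, 29.6]
grip_width: -0.0001
```

The force rose to 30 N at z = 64.8 mm, so this is the hard stop and the cover is shut. I lift off, open the fingers partway and look.

Emit:
move_arm:
  targets:
    - [[0,0,-2],[0,0,0]]
    - [[0,0,-5],[0,0,0]]
    - [[0,0,-8],[0,0,0]]
    - [[0,0,-8],[0,0,0]]
    - [[0,0,-8],[0,0,0]]
  claw: 0.45

```text
time_s: 3.95
ee_pos: [0.5143, 0.2175, 0.143]
ee_rot: [0.166, 0.986, 0.001, 0.001]
contact_force: [0.8, -0.0, 0.4]
grip_width: 0.0471
```

```bash
python3 g.py -.04 .0 .11 
python3 - <<'E'
from h import *
t=arm.capture("top");s=arm.capture("scene")
for n,c in(("top",t),("scene",s)):
    cv2.imwrite(f"pics/{n}2.png",cv2.resize(c['image'][110:330,(100 if n=="top" else 190):(360 if n=="top" else 450),::-1],None,fx=2.7,fy=2.7))
E
```

```text
t 3.95 world [0.5247 0.1172 0.11  ] shift cm [-4.27 -9.14  3.29] rot [0.001 0.002 0.001] F [ 0.8 -0.   0.4] w 0.047097051815408845 q [ 0.4   0.35  1.86 -0.    0.93 -0.84]
```

View pics/scene2.png

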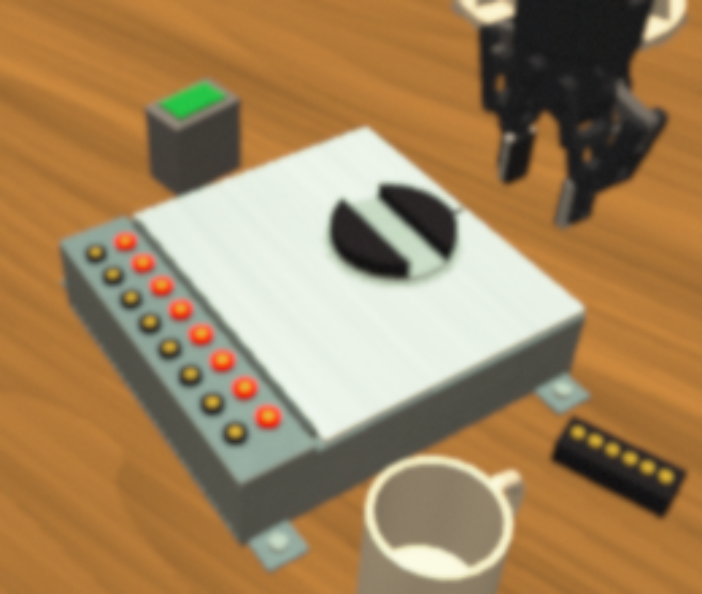

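View pics/top2.png

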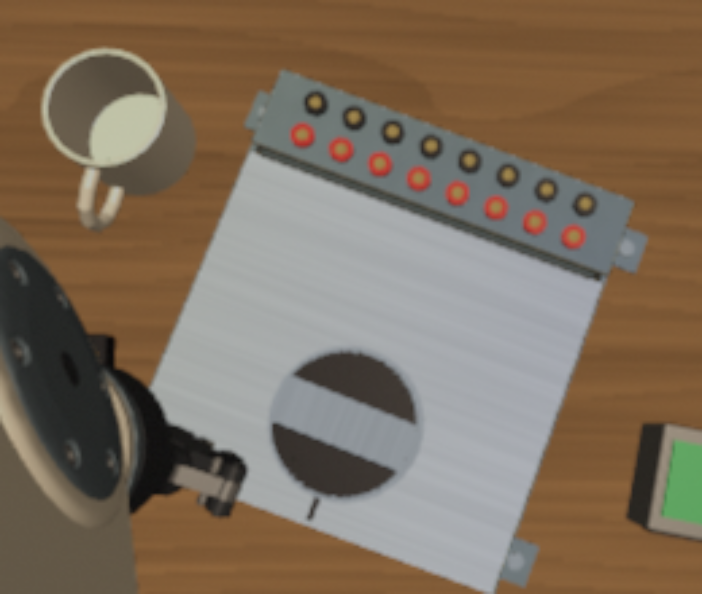

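The cover is flush. In the enlarged top view the disc centre is near (346,423). The slot edges run (292,376)–(413,424) and (275,422)–(398,471).

```bash
python3 - <<'E'
from h import *
t=arm.capture("top")
f=lambda u,v:(100+(u+.5)/2.7-.5,110+(v+.5)/2.7-.5)
E=[plane(t,f(*p),.083) for p in((292,376),(413,424),(275,422),(398,471))]
print(np.round(E,4), 'centre',np.mean(E,0))
for a,b in((0,1),(2,3)):
    v=E[a]-E[b];print('line ang',np.arctan2(v[1],v[0]),'rotor',np.pi/2-.335-np.arctan2(v[1],v[0]))
print('disc centre base',plane(t,f(346,423),.07))
E
python3 g.py -.04 0 .11 .02
```

```text
[[0.5566 0.152  0.083 ]
 [0.5277 0.0736 0.083 ]
 [0.5272 0.1614 0.083 ]
 [0.4979 0.0823 0.083 ]] centre [0.52734788 0.11734027 0.083     ]
line ang 1.2169709408734448 rotor 0.018825385921451776
line ang 1.2155763077154202 rotor 0.020220019079476348
disc centre base [0.52746628 0.11742933 0.07      ]
t 4.1 world [0.5247 0.1172 0.11  ] shift cm [-4.38 -9.05  3.13] rot [-0.001 -0.001  0.021] F [ 0.3  0.3 -0.4] w 0.0473569888752919 q [ 0.4   0.35  1.86 -0.    0.93 -0.84]
```

Emit:
move_arm:
  targets:
    - [[-2.2,-4.5,0],[0,0,0.02]]
    - [[-4.5,-9.1,0],[0,0,0.02]]
    - [[-4.5,-9.1,1.5],[0,0,0.02]]
    - [[-4.5,-9.1,3.1],[0,0,0.02]]
    - [[-4.5,-9.1,3.1],[0,0,0.02]]
    - [[-4.5,-9.1,3.1],[0,0,0.02]]

```text
time_s: 4.7
ee_pos: [0.5258, 0.1165, 0.1106]
ee_rot: [0.176, 0.984, -0.0, -0.001]
contact_force: [0.1, 0.8, 0.1]
grip_width: 0.0468
```

```bash
python3 g.py -.039 .0 .072 .02
python3 - <<'E'
from h import *
c=arm.capture("wrist");cv2.imwrite("pics/w3.png",c['image'][:,:,::-1])
E
```

```text
t 4.7 world [0.5257 0.1168 0.072 ] shift cm [0.02 0.03 3.86] rot [-0.001 -0.002  0.001] F [0.1 0.8 0.1] w 0.04683256906292533 q [ 0.22  0.37  1.92 -0.    0.85 -1.  ]
```

View pics/w3.png

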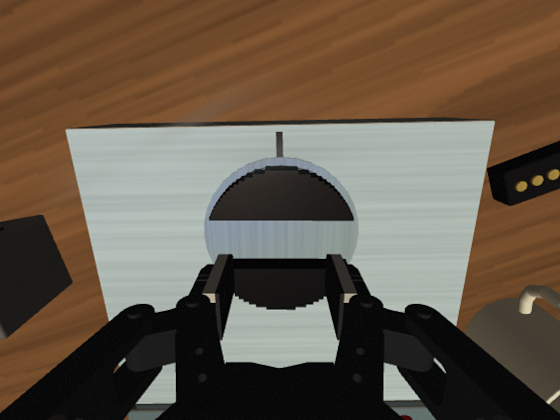

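The fingers sit symmetric about the disc (both mid-column about 281) and parallel to the slot. I descend, watching the force.

Emit:
move_arm:
  targets:
    - [[0,0,1],[0,0,0]]
    - [[0,0,2],[0,0,0]]
    - [[0,0,2.8],[0,0,0]]
    - [[0,0,3.3],[0,0,0]]
    - [[0,0,3.8],[0,0,0]]
    - [[0,0,3.9],[0,0,0]]
    - [[0,0,3.9],[0,0,0]]

```text
time_s: 5.45
ee_pos: [0.5264, 0.1166, 0.0721]
ee_rot: [0.176, 0.984, -0.0, -0.0]
contact_force: [-0.4, 0.5, 0.2]
grip_width: 0.0467
```

Emit:
move_arm:
  targets:
    - [[0,0,0.2],[0,0,0]]
    - [[0,0,0.4],[0,0,0]]
    - [[0,0,0.5],[0,0,0]]
    - [[0,0,0.5],[0,0,0]]

```text
time_s: 5.85
ee_pos: [0.5263, 0.1165, 0.0672]
ee_rot: [0.176, 0.984, -0.0, -0.0]
contact_force: [-0.0, -0.3, -0.2]
grip_width: 0.0469
```

There is no contact with the TCP at 67 mm, so the tips are inside the slot and just off its floor. Now I turn clockwise (+z).

Emit:
move_arm:
  targets:
    - [[0,0,0],[0,0,0.08]]
    - [[0,0,0],[0,0,0.16]]
    - [[0,0,0],[0,0,0.24]]
    - [[0,0,0],[0,0,0.32]]
    - [[0,0,0],[0,0,0.4]]
    - [[0,0,0],[0,0,0.4]]

```text
time_s: 6.45
ee_pos: [0.5262, 0.1167, 0.0673]
ee_rot: [0.369, 0.93, 0.0, -0.0]
contact_force: [-0.7, 1.1, -0.0]
grip_width: 0.0468
```

```bash
python3 - <<'E'
from h import *
print(arm.read_state()['wrist_torque'])
c=arm.capture("scene");cv2.imwrite("pics/s4.png",cv2.resize(c['image'][110:330,190:450,::-1],None,fx=2.7,fy=2.7))
E
```

```text
[0.10991008 0.15669918 0.08409376]
```

View pics/s4.png

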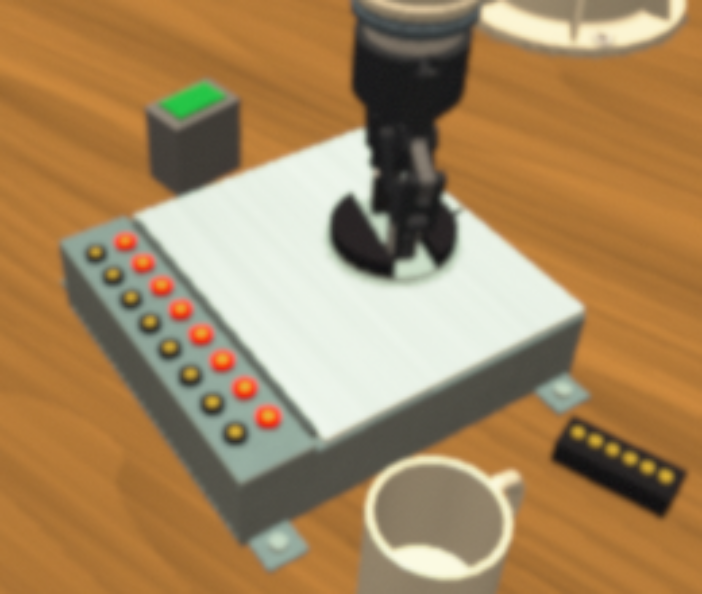

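The fastener is turning with the fingers (the slot's near end moved from about (425,268) to (408,268)) and the cover stays flush. I continue.

Emit:
move_arm:
  targets:
    - [[0,0,0],[0,0,0.1]]
    - [[0,0,0],[0,0,0.2]]
    - [[0,0,0],[0,0,0.3]]
    - [[0,0,0],[0,0,0.4]]
    - [[0,0,0],[0,0,0.5]]
    - [[0,0,0],[0,0,0.6]]
    - [[0,0,0],[0,0,0.7]]
    - [[0,0,0],[0,0,0.7]]

```text
time_s: 7.3
ee_pos: [0.5259, 0.1169, 0.0673]
ee_rot: [0.665, 0.747, -0.0, -0.0]
contact_force: [-2.9, 2.5, 1.3]
grip_width: 0.0471
```

Emit:
move_arm:
  targets:
    - [[0,0,0],[0,0,0.1]]
    - [[0,0,0],[0,0,0.2]]
    - [[0,0,0],[0,0,0.3]]
    - [[0,0,0],[0,0,0.4]]
    - [[0,0,0],[0,0,0.48]]
    - [[0,0,0],[0,0,0.48]]

```text
time_s: 7.9
ee_pos: [0.5261, 0.1171, 0.0673]
ee_rot: [0.823, 0.568, -0.0, -0.0]
contact_force: [-2.1, 3.8, 0.9]
grip_width: 0.0472
```

```bash
python3 - <<'E'
from h import *
s=arm.read_state();print(s['wrist_torque'],s['contact_force'],s['qpos'])
c=arm.capture("scene");cv2.imwrite("pics/s5.png",cv2.resize(c['image'][110:330,190:450,::-1],None,fx=2.7,fy=2.7))
E
```

```text
[0.70107459 0.31786841 0.052019  ] [-2.05055436  3.7892656   0.87917095] [2.15760140e-01 4.37863513e-01 1.94354432e+00 1.17474777e-03
 7.60547580e-01 5.77661390e-01]
```

View pics/s5.png

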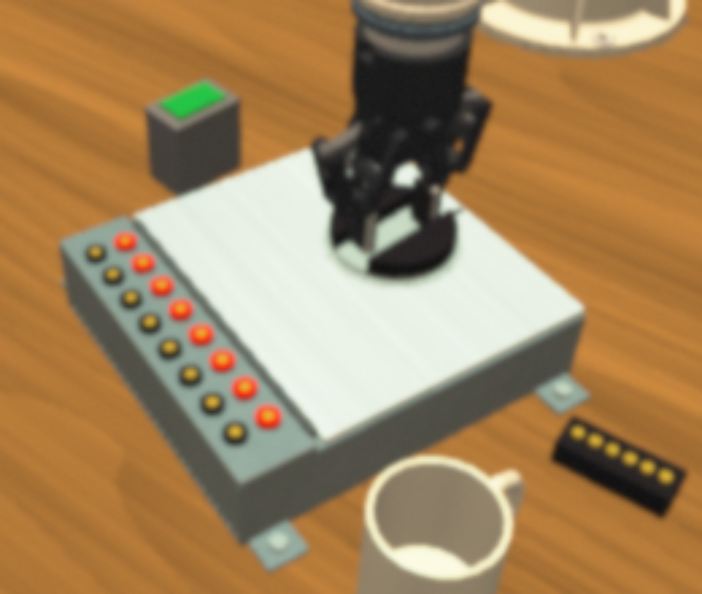

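The slot now points almost front to back. I add the last bit up to the stop.

Emit:
move_arm:
  targets:
    - [[0,0,0],[0,0,0.04]]
    - [[0,0,0],[0,0,0.08]]
    - [[0,0,0],[0,0,0.12]]
    - [[0,0,0],[0,0,0.12]]
    - [[0,0,0],[0,0,0.12]]

```text
time_s: 8.45
ee_pos: [0.5262, 0.1172, 0.0672]
ee_rot: [0.855, 0.519, 0.0, -0.0]
contact_force: [-2.9, 6.0, 0.2]
grip_width: 0.0471
```

```bash
python3 - <<'E'
from h import *
s=arm.read_state();print(s['wrist_torque'],s['contact_force'],s['qpos'])
E
```

```text
[0.84335926 0.32989498 0.08836555] [-2.90441341  5.96900248  0.19694592] [2.15770094e-01 4.37975842e-01 1.94342898e+00 1.23226304e-03
 7.60411786e-01 6.94950811e-01]
```

Emit:
move_arm:
  targets:
    - [[0,0,0],[0,0,0.03]]
    - [[0,0,0],[0,0,0.06]]
    - [[0,0,0],[0,0,0.09]]
    - [[0,0,0],[0,0,0.09]]
    - [[0,0,0],[0,0,0.09]]

```text
time_s: 8.95
ee_pos: [0.5263, 0.1173, 0.0673]
ee_rot: [0.876, 0.482, 0.0, 0.0]
contact_force: [-1.8, 8.1, -0.2]
grip_width: 0.0473
```

```bash
python3 - <<'E'
from h import *
s=arm.read_state();print(s['wrist_torque'],s['contact_force'],s['qpos'])
c=arm.capture("wrist");cv2.imwrite("pics/w6.png",c['image'][:,:,::-1])
E
```

```text
[1.35701749 0.3460751  2.14108698] [-1.84190589  8.06932101 -0.20647534] [ 2.16554024e-01  4.37910037e-01  1.94332280e+00 -3.93880037e-05
  7.60280640e-01  7.82181865e-01]
```

View pics/w6.png

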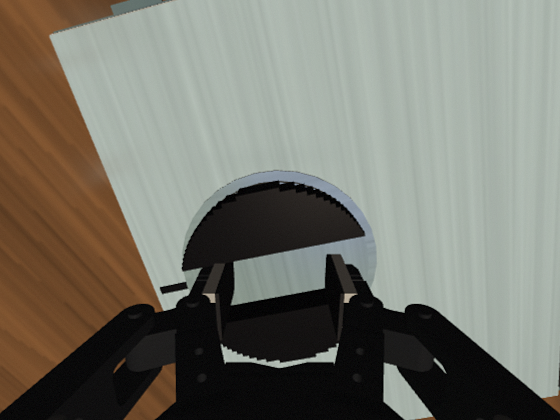

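The wrist moment jumped to 2.1 N m, so the fastener is on its stop, and the slot lines up with the dark mark. I back off 0.12 rad inside the slot's play, then lift out.

Emit:
move_arm:
  targets:
    - [[0,0,0],[0,0,-0.06]]
    - [[0,0,0],[0,0,-0.12]]
    - [[0,0,0],[0,0,-0.12]]
    - [[0,0,-1],[0,0,-0.12]]
    - [[0,0,-3],[0,0,-0.12]]
    - [[0,0,-6],[0,0,-0.12]]
    - [[0,0,-10],[0,0,-0.12]]
    - [[0,0,-14],[0,0,-0.12]]

```text
time_s: 9.8
ee_pos: [0.5261, 0.1163, 0.2092]
ee_rot: [0.848, 0.53, -0.0, 0.0]
contact_force: [-0.0, 0.2, 0.2]
grip_width: 0.0474
```

Emit:
move_arm:
  targets:
    - [[0,12,0],[0,0,0]]
    - [[0,12,0],[0,0,0]]
    - [[0,12,0],[0,0,0]]
    - [[0,12,0],[0,0,0]]
    - [[0,12,0],[0,0,0]]

```text
time_s: 10.3
ee_pos: [0.6338, 0.0638, 0.2073]
ee_rot: [0.848, 0.53, -0.0, -0.0]
contact_force: [-0.7, 0.4, -0.9]
grip_width: 0.0469
```

```bash
python3 - <<'E'
from h import *
s=arm.read_state();print(s['time_s'],s['ee_pos'],s['contact_force'])
for n in("top","scene"):
    c=arm.capture(n);cv2.imwrite(f"pics/{n}7.png",c['image'][:,:,::-1])
E
```

```text
10.3 [0.63377651 0.06383438 0.20732833] [-0.73989239  0.39591592 -0.86477194]
```

View pics/top7.png

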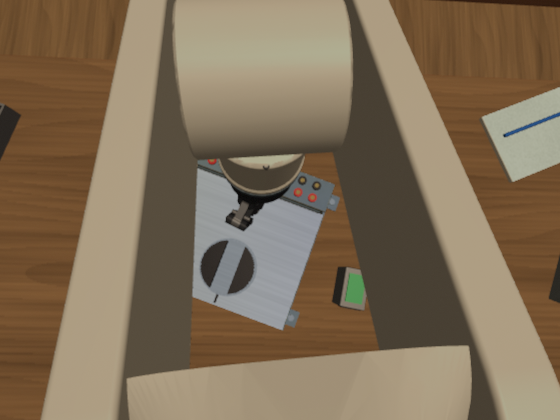

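View pics/scene7.png

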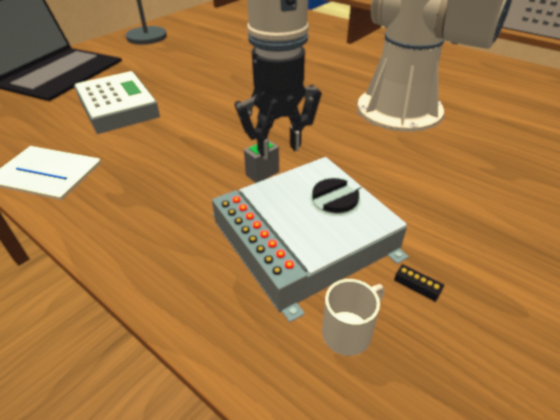

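The top view shows the slot at (228,267) pointing at the mark at (216,298). The cover is shut, and the mug, module and terminal strip are unmoved. I'll measure the slot angle.

```bash
python3 - <<'E'
from h import *
t=arm.capture("top");g=cv2.cvtColor(t['image'],cv2.COLOR_RGB2GRAY)
m=np.zeros_like(g);m[(g<80)]=255
k=np.zeros_like(g);cv2.circle(k,(228,267),27,255,-1);m&=k
n,l,st,ce=cv2.connectedComponentsWithStats(m);big=[i for i in range(1,n) if st[i,4]>150];print(st[big])
a,b=[plane(t,ce[i],.083) for i in big[:2]];v=(a-b)[:2];ang=np.arctan2(v[1],v[0])  # joins lobes: perpendicular to slot
print('rotor mod pi/2..',[((np.pi/2-.335)-(ang+s*np.pi/2))%np.pi for s in(1,)])
E
```

```text
[[201 241  27  46 615]
 [228 248  26  46 598]]
rotor mod pi/2.. [np.float64(1.5791305455355626)]
```

The rotor reads 1.58 rad, which is at its stop. Handing in.

```bash
python3 -c "
from workcell import arm
print(arm.close_job())"
```

```text
the job is handed in; nothing more can be done
None
```

I pushed the cover shut at its left press point and turned the fastener clockwise to its stop. The job was handed in at about 10 s; it reports no verdict.

- **Cover:** it met the hard stop with about 30 N at z = 64.8 mm, against the 65 mm expected. It still looked flush in the last pictures.
- **Fastener:** the wrist moment rose to about 2.1 N m at the stop. With the fingers withdrawn, the top image gave a rotor angle of 1.58 rad, against a stop at 1.571 rad.
- **Surroundings:** the mug, module and terminal strip looked unmoved by eye in the last scene picture; I did not measure their positions. The arm ended about 14 cm above the cover, touching nothing.
- **Disagreement:** the slot centre measured in the top image was about 3 mm off the one computed from the case pose. I aimed between the two, and the fingers entered the slot without contact.

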